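# Release a dry-storage box and crack its sealed lid

## Robot

A 6-joint arm with a two-finger parallel gripper is mounted at the origin on the work surface; the furniture and walls round the work are solid. World frame = base frame: x ahead of the robot, y to its left, z up, the work surface at z = 0. Lengths are in m, angles in degrees, forces in N, time in s.
With the tool pointing down it reaches from about 0.375 to 0.9 m from the base axis. Payload 3.1 kg.
Tool frame: the origin (TCP) lies at the centre of the arm's flange, where the gripper is bolted on; the fingertips stand 182 mm ahead of it and the grasp point (between the pads) lies 164 mm ahead of it; x points along the fingers, z is the direction in which the jaws open and shut, and the axes are right-handed (so a half turn about x gives the same grasp; the last joint's range is limited). The gripper opens to 87 mm and grips with 3 to 60 N. Pads are 19 mm wide; open, the fingers measure 117 mm over their backs; the gripper's body (75 mm by 190 mm) begins 51 mm behind the grasp point.
Start: joints at [-78.295, 30.224, 82.088, -0, 67.689, -10.227], TCP at [0.233, -0.58, 0.405] pointing down, gripper open.
Joint ranges: [-176.69, 176.69], [-43.24, 126.21], [12.49, 139.97], [-82, 262], [0, 151.66], [-163.58, 163.58]. Speed limits (degrees/s): [159.86, 159.86, 180, 180, 180, 180].

## Interface

Orientations are given as a 3x3 rotation matrix whose columns are the frame's x, y, z axes.
In Python, from rig import bot gives the robot as it stands.
- The arm moves only by the shell command python3 -m crank 'ROWS' [OPENING]. ROWS is JSON, a list of rows, each an object with "offset": the shift along the tool's x, y, z in m, a list of three; "spin": the turn about the tool's x in rad. A call has 1 to 12 rows; each row shifts and turns the commanded pose from where the row before left it, along the tool's axes as they then stand; what a row does not reach is not made up. A row lasts 1/10 s, in which the tool goes at most 50 mm and 8.59 degrees, less where a joint would pass 70% of its speed; a pose out of reach is approached as far as the arm can. A call is refused whole if a number of a shift passes 0.05 or a number of a turn 0.15, either way. A call with a gripper value outside its range is refused whole. OPENING is the finger opening in m, from 0 to 0.087, set as the call begins (- or left out, the last holds). The fingers move at their own pace and stop on an object; the grip force is fixed at half the most. Time passes only in rows, so rows that do not move let the fingers close. It gives the time, the measured TCP pose, the force and the opening at its end, in the units of the state.
- bot.read_state(): the state, without advancing time (a new reading comes with each control period).
- bot.capture(name): name is "side" or "top"; returns a dict with "pixels" (400x640x3 uint8, blue, green, red), "depth" (400x640 float32, m along the optical axis (not along the pixel's ray), 0 where there is no reading), "K" (3x3 intrinsics, pixels), "world_to_cam" (4x4, takes a point from world to camera coordinates). Camera axes: x right, y up, looking along -z (the intrinsics and any distortion apply to the point x, -y, -z); pixel columns grow to the right and rows downward; lengths in m; the calibration is good to about 2 mm. A picture is of the moment at which its call begins.
- bot.hand_in(): hands the job in, once; it reports no verdict.
Trained networks look in a picture, given as the dict that the camera call returned (one of the last four; its "shot" number tells which), for a name from the list of things; names that differ only in an ending like _2 or _b are one class to them, and where a whole thing is asked for, a point or a joint stands for the part that bears it (a point fixed in the world has none). Each returns a list of dicts, best first, with "p" (0 to 1); they miss things now and then, are a little off and sometimes report something else, mostly with a low value. They report only what shows in the picture. A call takes as long as a camera call.
- bot.regions_of(label, picture): "region" (400x640 bool, what is visible of it) and "extent" ([centre column, centre row, width, height] in pixels, round what is visible of it).
The state is a dict: "time_s": time; "joint_positions": joint angles; "qvel": joint speeds; "tau": joint torques, N m; "position": TCP position; "tcp_rot": TCP orientation; "force": force on the tool from outside, world axes, zero at the start; "moment": the same for the moment, N m; "opening": opening from 0.0 (shut) to 1.0 (fully open).
Only numpy, scipy, OpenCV 4.12 (cv2) and the standard library are available. Lean on these libraries where they do the work, as an engineer would, in place of code of your own. Each camera call takes 0.05 s, during which the arm holds its last target.

## Task

Press the red lever on the front of the dry-storage box down until it clicks and stays down by itself, so that its hook lets go of the lid. Then take the lid by its black pull bar and pull it free of the sticky rubber seal, never letting it fly open more than about 5 cm at its front edge, and finish still holding it by the bar, steady, about 2 cm open at the front edge, so that a colleague can slip in a fresh humidity card while the LEDs stay dry. Leave the solder spool, the tip case and the tape roll where they are.

Things in the scene. Friction and masses are not known exactly. Their poses are not given: they have to be found in the camera images.
- dry_box: Pale grey moulded box, 170 deep (its x) x 250 wide (its y) x 98 mm high to the rim, standing fixed on the bench; two cups of LEDs can be seen inside through the clear lid. Origin: centre of its underside, on the bench top. Its x axis points to the back (hinge side), so the front with the red lever faces -x, roughly to the robot; y to its left; z up.
- lid: Hinged lid, dark grey frame with clear pane, 174 x 260 x 14 mm, 0.4 to 0.6 kg; shut, its top is 115 mm above the bench (117 mm under the bar). A lip at its front middle is held by the hook until the lever is down. Origin on the hinge axis (along the box's y), 93 mm behind the box's origin, 101 mm up. Let go, it falls shut.
- pull_bar (a point): Centre of the lid's black round pull bar, 14 mm thick, straight for 100 mm along the box's y, 151 mm above the bench (lid shut), 35 mm in front of the box's origin, 128 mm in front of the hinge axis and 50 mm above it; 27 mm free below it; can be pinched from above, across the bar. It rises 14 mm when the front edge rises 20 mm.
- lid_front (a point): Point on the lower front edge of the lid, 60 mm left of the middle, 181 mm in front of the hinge axis; 102 mm above the bench with the lid shut. Its rise is the opening of the lid.
- lid_angle (a joint): Lid angle, rad: 0 shut, grows as the front rises; front-edge opening = 181 mm x sin(angle), so 20 mm is 0.11. The rubber seal grips: the upward pull at the bar climbs to 17 to 20 N (lid's weight included) and drops away when the seal lets go after 3 mm of lift (0.025 rad); then 4 to 9 N are left (weight and some drag).
- latch_pad (a point): Top of the red press pad at the end of the lever, 24 x 24 mm. Lever up: 168 mm in front of the box's origin and 107 mm above the bench; held down by the plunger: 74 mm above the bench and 8 mm farther forward; at its stop: 66 mm. The top of the hook, 50 to 65 mm behind the pad, reaches up to 121 mm above the bench.
- latch: Sprung steel catch with a hook over the lid's lip at its upper end and the red pad at its front end; it turns on a pin in a bracket on the box's front, along the box's y. Origin on that pin, 96 mm in front of the box's origin and 72 mm up.
- latch_angle (a joint): Angle of the catch, rad: 0 lever up (hooked), grows as the pad is pressed; hook clear of the lip from 0.2; past about 0.46 a sprung plunger snaps in over the lever and then holds it at about 0.42 by itself; stop at 0.52. The pad pushes back with 3 to 7.5 N on the way; let go too early it springs up again.
- solder_spool: Bystander: black spool of white solder wire, 59 x 72 x 41 mm, standing in front of the box's left half. Origin in its underside.
- tip_case: Bystander: blue-grey flat case, 70 x 90 x 29 mm, in front of the box's right half. Origin: centre of its underside.
- tape_roll: Bystander: roll of blue tape, 100 mm across, 19 mm high, lying to the left. Origin: centre of its underside.

How it is judged (in metres and radians):
On the way, in this order (a step that is already met when the one before it is completed fails the run):
1. the lever is down in its detent and stays there by itself, with the lid still shut (value of joint latch_angle above 0.38 rad and contact force between the fingers and latch below 0.2 N and value of joint lid_angle below 0.03 rad), for 0.3 s.
2. the lid has come free of the seal (front edge up 9 mm or more) (value of joint lid_angle above 0.05 rad), for 0.1 s.
At the end, for the whole second after the job is handed in: The gripper holds the lid at its pull bar (over 1.5 N, grasp point within 50 mm of the bar's centre), steady (under 0.05 rad/s), with the front edge 12 to 30 mm open (lid angle 0.067 to 0.166 rad); the lever is still down in its detent (catch angle over 0.38 rad) (value of joint lid_angle between 0.067 and 0.166 rad and velocity of joint lid_angle between -0.05 and 0.05 rad/s and value of joint latch_angle above 0.38 rad and contact force between the fingers and lid above 1.5 N and distance between the grasp point and pull_bar below 0.05 m); the arm keeps its last pose, push and grip.
It fails at once if the lid was opened more than 53 mm at its front edge (angle over 0.30 rad) (value of joint lid_angle above 0.3 rad).
It fails at once if the solder spool, tip case or tape roll was moved by more than 15 mm (distance of any of solder_spool, tip_case, tape_roll from where it was at the start of the episode above 0.015 m).
It also fails if it takes over 38 s, if anything falls off the work surface, if the arm or the gripper's body presses on something with over 40 N, if the wrist force passes 120 N, or if a joint passes its speed limit or range.

## Working session

There is one attempt and no reset: what is moved stays moved. The work goes in short steps, Python scripts to look and compute and a shell command to move; the robot and the scene stay as the last step left them, time stands still between calls to the robot, and variables do not carry over. Pictures are saved under pics/ and viewed, and the job is handed in when it is done.

```bash
mkdir -p pics; ls; python3 - <<'E'
from rig import bot
import cv2,numpy as np
s=bot.read_state();print(s)
for n in("side","top"):
    c=bot.capture(n);cv2.imwrite(f"pics/{n}0.png",c["pixels"]);print(n,c["K"],c["world_to_cam"])
    np.savez(f"{n}0.npz",**{k:c[k] for k in("pixels","depth","K","world_to_cam")})
    for l in("dry_box","lid","latch","latch_pad","pull_bar","solder_spool","tip_case","tape_roll"):
        for r in bot.regions_of(l,c)[:2]:
            m=r["region"]
            v,u=np.nonzero(m&(c["depth"]>0));d=c["depth"][v,u]
            K=c["K"];p=np.stack([(u-K[0,2])/K[0,0]*d,-(v-K[1,2])/K[1,1]*d,-d,np.ones_like(d)])
            w=(np.linalg.inv(c["world_to_cam"])@p)[:3]
            print(n,l,round(r["p"],2),np.round(r["extent"]),np.round(np.median(w,1),3) if len(d) else None,np.round(np.percentile(w,[3,97],axis=1),3).tolist() if len(d) else None)
E
```

```text
pics
{'time_s': 0.0, 'joint_positions': array([-7.82949664e+01,  3.02779198e+01,  8.21571759e+01, -4.36791126e-05,
        6.76890516e+01, -1.02261896e+01]), 'qvel': array([ 0.01145671,  0.05996924, -0.09670922, -0.00056404, -0.06841381,
       -0.02087529]), 'tau': array([ 2.66355328e-04, -4.40044105e+01, -1.76593941e+01,  6.31426298e-02,
        5.84447093e-02, -1.88136701e-04]), 'position': array([ 0.23339951, -0.57940616,  0.40377805]), 'tcp_rot': array([[-4.40271695e-04,  9.27632833e-01,  3.73493150e-01],
       [ 2.12157500e-03,  3.73493212e-01, -9.27630486e-01],
       [-9.99997653e-01,  3.83984282e-04, -2.13248112e-03]]), 'force': array([-0.53170079, -0.31105129, -0.17667222]), 'moment': array([-0.01584705, -0.01735128, -0.02798247]), 'opening': 0.9995534073375568}
side [[409.05272129   0.         319.33587143]
 [  0.         409.05272129 194.54322694]
 [  0.           0.           1.        ]] [[ 0.9812754   0.19257134 -0.00385676 -0.55731666]
 [-0.1559362   0.80603078  0.5709626  -0.00492042]
 [ 0.1130597  -0.55967014  0.82096701 -1.00811679]
 [ 0.          0.          0.  
[... 1511 characters left out ...]
 [[0.525, -0.165, 0.109], [0.737, 0.078, 0.155]]
top latch 0.59 [323. 230.  24.  36.] [0.508 0.017 0.091] [[0.472, -0.005, 0.077], [0.546, 0.042, 0.122]]
top latch_pad 0.6 [323. 230.  20.  34.] [0.509 0.017 0.09 ] [[0.474, -0.004, 0.077], [0.544, 0.042, 0.122]]
top pull_bar 0.84 [347. 185. 118. 104.] [ 0.627 -0.044  0.113] [[0.526, -0.165, 0.109], [0.736, 0.078, 0.155]]
top solder_spool 0.73 [287. 224.  23.  24.] [0.531 0.118 0.04 ] [[0.506, 0.092, -0.0], [0.558, 0.144, 0.044]]
top tip_case 0.72 [355. 262.  39.  44.] [ 0.442 -0.071  0.029] [[0.398, -0.113, 0.024], [0.481, -0.029, 0.033]]
top tape_roll 0.6 [244. 251.  39.  36.] [0.466 0.238 0.02 ] [[0.422, 0.19, 0.002], [0.513, 0.282, 0.023]]
```

```bash
python3 - <<'E'
import cv2,numpy as np
for n in("side","top"):
    c=np.load(n+"0.npz");K=c["K"];D=c["depth"];im=c["pixels"]
    v,u=np.mgrid[:400,:640];p=np.stack([(u-K[0,2])/K[0,0]*D,-(v-K[1,2])/K[1,1]*D,-D,np.ones_like(D)],-1)
    w=(p@np.linalg.inv(c["world_to_cam"]).T)[...,:3]
    ok=(D>0)&(w[...,0]>.42)&(w[...,0]<.8)&(abs(w[...,1]+.04)<.2)
    bar=w[ok&(w[...,2]>.147)&(w[...,2]<.17)]
    hsv=cv2.cvtColor(im,cv2.COLOR_BGR2HSV);red=((hsv[...,0]<10)|(hsv[...,0]>170))&(hsv[...,1]>130)&(hsv[...,2]>60)&ok
    r=cv2.minAreaRect((bar[:,:2]*1000).astype(np.float32));print(n,"bar",len(bar),bar.mean(0),r)
    lid=w[ok&(abs(w[...,2]-.113)<.008)&(w[...,0]>.515)]
    print("lid",len(lid),cv2.minAreaRect((lid[:,:2]*1000).astype(np.float32)))
    R=w[red];print("red",len(R),np.round(np.percentile(R,[2,50,98],axis=0),3).tolist())
    pad=R[(R[:,2]>.098)&(R[:,2]<.113)];print("pad",len(pad),pad.mean(0),cv2.minAreaRect((pad[:,:2]*1000).astype(np.float32)))
    o=cv2.resize(im[110:310,200:480],None,fx=2.8,fy=2.8,interpolation=cv2.INTER_CUBIC);cv2.imwrite(f"pics/{n}0z.png",o)
E
```

```text
side bar 684 [0.64828916 0.03742117 0.15465713] ((635.9833374023438, 75.58787536621094), (308.55841064453125, 165.3181610107422), 41.12269592285156)
lid 9694 ((646.9020385742188, -7.239593505859375), (340.3621520996094, 201.09146118164062), 62.541622161865234)
red 90 [[0.47, 0.02, 0.103], [0.482, 0.031, 0.107], [0.492, 0.042, 0.111]]
pad 90 [0.48140244 0.03075955 0.10702831] ((481.4345703125, 31.026987075805664), (21.696088790893555, 20.291053771972656), 64.59186553955078)
top bar 455 [0.63764802 0.03247598 0.15585259] ((643.8942260742188, 83.12506103515625), (331.525146484375, 162.86526489257812), 41.324588775634766)
lid 6551 ((648.3758544921875, -1.1168975830078125), (352.175537109375, 200.6876220703125), 61.79914855957031)
red 69 [[0.469, 0.022, 0.104], [0.481, 0.032, 0.108], [0.491, 0.042, 0.111]]
pad 68 [0.48028655 0.03227909 0.10796106] ((480.3471374511719, 32.34872817993164), (19.868473052978516, 20.096317291259766), 63.737510681152344)
```

View pics/side0.png

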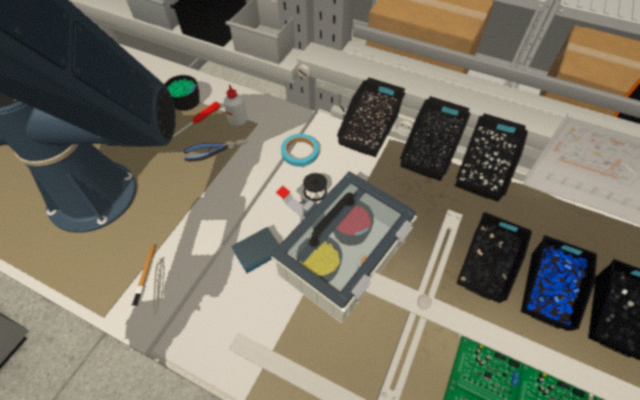

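View pics/top0.png

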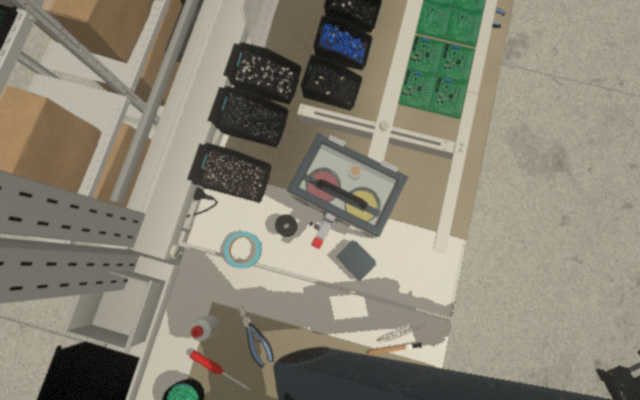

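```bash
python3 - <<'E'
import cv2,numpy as np
for n in("side","top"):
    c=np.load(n+"0.npz");K=c["K"];D=c["depth"]
    v,u=np.mgrid[:400,:640];p=np.stack([(u-K[0,2])/K[0,0]*D,-(v-K[1,2])/K[1,1]*D,-D,np.ones_like(D)],-1)
    w=(p@np.linalg.inv(c["world_to_cam"]).T)[...,:3]
    ok=(D>0)&(np.hypot(w[...,0]-.632,w[...,1]+.045)<.09)
    bar=w[ok&(w[...,2]>.143)&(w[...,2]<.17)]
    r=cv2.minAreaRect((bar[:,:2]*1000).astype(np.float32));print(n,"bar",len(bar),bar.mean(0),r)
    ok=(D>0)&(np.hypot(w[...,0]-.632,w[...,1]+.045)<.165)
    m=(ok&(abs(w[...,2]-.115)<.007)).astype(np.uint8)
    k,lab,st,_=cv2.connectedComponentsWithStats(m);i=1+st[1:,4].argmax()
    print("lid",cv2.minAreaRect((w[lab==i][:,:2]*1000).astype(np.float32)))
for y in np.radians([-27,-28,-29,-30]):
    a=np.array([np.cos(y),np.sin(y)]);print(np.degrees(y),"box origin from pad",np.array([.481,.0315])+.168*a,"bar",np.array([.481,.0315])+.133*a)
E
```

```text
side bar 406 [ 0.59937518 -0.03432194  0.15546209] ((600.7752685546875, -28.736976623535156), (126.5333023071289, 14.511979103088379), 63.05304718017578)
lid ((627.7180786132812, -41.902130126953125), (261.4436950683594, 198.97793579101562), 62.39588165283203)
top bar 294 [ 0.59867562 -0.02813919  0.1564331 ] ((599.4639892578125, -27.858440399169922), (126.51630401611328, 12.888809204101562), 62.95895767211914)
lid ((626.338623046875, -41.241973876953125), (259.96685791015625, 199.62144470214844), 62.745540618896484)
-27.0 box origin from pad [ 0.6306891 -0.0447704] bar [ 0.59950387 -0.02888074]
-28.0 box origin from pad [ 0.6293352  -0.04737122] bar [ 0.59843203 -0.03093972]
-29.000000000000004 box origin from pad [ 0.62793611 -0.04994802] bar [ 0.59732442 -0.03297968]
-29.999999999999996 box origin from pad [ 0.62649227 -0.0525    ] bar [ 0.59618138 -0.035     ]
```

```bash
cat > h.py <<'E'
import numpy as np
from rig import bot
def to(target,yaw=None):
    s=bot.read_state();R=s["tcp_rot"];d=np.array(target)-s["position"]
    y=np.degrees(np.arctan2(R[1,2],R[0,2]))
    print("t",round(s["time_s"],2),"pos",np.round(s["position"],4),"yaw",round(y,2),"tilt",np.round(R[:,0],4),"F",np.round(s["force"],2),"op",round(s["opening"]*87,1))
    print("tool delta",np.round(R.T@d,4))
    if yaw is not None: print("spin",round(np.radians(y-yaw),4))
E
python3 -m crank '[{"offset":[0,0.0325,-0.0341],"spin":0},{"offset":[0,0.0325,-0.0341],"spin":0},{"offset":[0,0.0325,-0.0341],"spin":0},{"offset":[0,0.0325,-0.0341],"spin":0},{"offset":[0,0.0325,-0.0341],"spin":0},{"offset":[0,0.0325,-0.0341],"spin":0},{"offset":[0,0.0325,-0.0341],"spin":0},{"offset":[0,0.0325,-0.0341],"spin":0},{"offset":[0,0.0325,-0.0341],"spin":0},{"offset":[0,0.0325,-0.0341],"spin":0},{"offset":[0,0.0325,-0.0341],"spin":0},{"offset":[0,0.0325,-0.0341],"spin":0}]' 0
python3 -m crank '[{"offset":[0,0.0325,-0.0341],"spin":0},{"offset":[0,0.0325,-0.0341],"spin":0},{"offset":[0,0,0],"spin":0.14},{"offset":[0,0,0],"spin":0.14},{"offset":[0,0,0],"spin":0.14},{"offset":[0,0,0],"spin":0.14},{"offset":[0,0,0],"spin":0.14},{"offset":[0,0,0],"spin":0.14},{"offset":[0,0,0],"spin":0.014},{"offset":[0,0,0],"spin":0}]'
python3 -c "
from h import *
to([.4774,.0333,.300],-117)"
```

```text
time_s: 2.1
position: [0.4429, -0.0526, 0.4051]
tcp_rot: [[0.001, 0.928, 0.373], [-0.0, 0.373, -0.928], [-1.0, 0.001, 0.001]]
force: [0.5, -0.4, -0.8]
opening: 0.029
time_s: 3.1
position: [0.4772, 0.0331, 0.4049]
tcp_rot: [[0.0, 0.892, -0.452], [-0.0, -0.452, -0.892], [-1.0, 0.0, -0.0]]
force: [-0.1, -0.4, 0.0]
opening: 0.005
t 3.1 pos [0.4772 0.0331 0.4049] yaw -116.86 tilt [ 2.e-04 -0.e+00 -1.e+00] F [-0.06 -0.42  0.02] op 0.5
tool delta [ 0.1049  0.     -0.0003]
spin 0.0025
```

```bash

python3 -m crank '[{"offset":[0.03,0,0],"spin":0},{"offset":[0.03,0,0],"spin":0},{"offset":[0.03,0,0],"spin":0},{"offset":[0.01,0,0],"spin":0},{"offset":[0,0,0],"spin":0}]'
python3 - <<'E'
from h import *
import cv2
to([.4774,.0333,.25])
for n in("side","top"):
    c=bot.capture(n);cv2.imwrite(f"pics/{n}1z.png",cv2.resize(c["pixels"][130:300,220:440],None,fx=3.4,fy=3.4,interpolation=cv2.INTER_CUBIC))
E
```

```text
time_s: 3.6
position: [0.4769, 0.0331, 0.3037]
tcp_rot: [[-0.003, 0.892, -0.453], [0.001, -0.453, -0.892], [-1.0, -0.003, 0.001]]
force: [-0.6, 0.5, 0.8]
opening: 0.005
t 3.6 pos [0.4769 0.0331 0.3037] yaw -116.93 tilt [-3.3e-03  5.0e-04 -1.0e+00] F [-0.61  0.49  0.79] op 0.4
tool delta [ 0.0537  0.0005 -0.0005]
```

View pics/side1z.png

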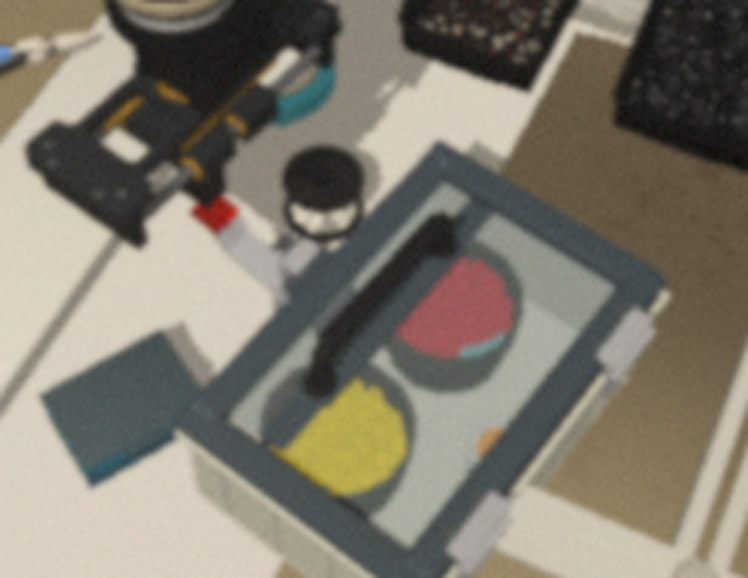

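View pics/top1z.png

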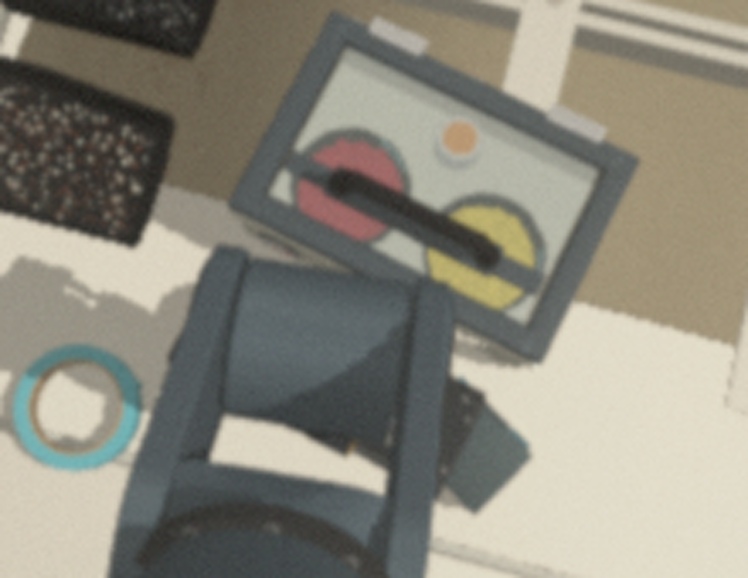

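The side view shows the closed fingertips just over the red pad (zoomed about 215,212), clear of the hook and the spool. Pressing slowly now.

```bash

python3 -m crank '[{"offset":[0.006,0,0],"spin":0},{"offset":[0.006,0,0],"spin":0},{"offset":[0.005,0,0],"spin":0},{"offset":[0.005,0,0],"spin":0},{"offset":[0.005,0,0],"spin":0},{"offset":[0.005,0,0],"spin":0},{"offset":[0.003,0,0],"spin":0}]'
python3 -m crank '[{"offset":[0.004,0,0],"spin":0},{"offset":[0.004,0,0],"spin":0},{"offset":[0,0,0],"spin":0}]'
python3 -c "
from h import *
to([.4774,.0333,.25])"
```

```text
time_s: 4.4
position: [0.476, 0.0334, 0.2693]
tcp_rot: [[-0.004, 0.891, -0.454], [0.001, -0.454, -0.891], [-1.0, -0.004, 0.001]]
force: [-3.2, 1.2, 4.8]
opening: 0.005
time_s: 4.7
position: [0.4763, 0.0333, 0.2613]
tcp_rot: [[-0.003, 0.891, -0.454], [0.001, -0.454, -0.891], [-1.0, -0.003, 0.001]]
force: [-3.5, 2.1, 4.6]
opening: 0.004
t 4.7 pos [0.4763 0.0333 0.2613] yaw -117.0 tilt [-3.2e-03  7.0e-04 -1.0e+00] F [-3.49  2.13  4.58] op 0.4
tool delta [ 0.0113  0.001  -0.0005]
```

```bash

python3 -m crank '[{"offset":[0.003,0,0],"spin":0},{"offset":[0.003,0,0],"spin":0},{"offset":[0,0,0],"spin":0}]'
python3 -m crank '[{"offset":[0.002,0,0],"spin":0},{"offset":[0.002,0,0],"spin":0},{"offset":[0,0,0],"spin":0}]'
python3 -c "
from h import *
to([.4774,.0333,.25])"
```

```text
time_s: 5.0
position: [0.4762, 0.0334, 0.2555]
tcp_rot: [[-0.003, 0.891, -0.454], [0.001, -0.454, -0.891], [-1.0, -0.003, 0.001]]
force: [-5.5, 2.1, 5.1]
opening: 0.001
time_s: 5.3
position: [0.4763, 0.0334, 0.2516]
tcp_rot: [[-0.003, 0.891, -0.454], [0.001, -0.454, -0.891], [-1.0, -0.003, 0.001]]
force: [-4.8, 3.2, 4.6]
opening: 0.007
t 5.3 pos [0.4763 0.0334 0.2516] yaw -117.0 tilt [-3.1e-03  8.0e-04 -1.0e+00] F [-4.8   3.17  4.63] op 0.6
tool delta [ 0.0016  0.0011 -0.0004]
```

```bash

python3 -m crank '[{"offset":[0.0015,0,0],"spin":0},{"offset":[0.0015,0,0],"spin":0},{"offset":[0,0,0],"spin":0}]'
python3 -m crank '[{"offset":[0.0015,0,0],"spin":0},{"offset":[0.0015,0,0],"spin":0},{"offset":[0,0,0],"spin":0}]'

```

```text
time_s: 5.6
position: [0.4761, 0.0335, 0.2507]
tcp_rot: [[-0.002, 0.891, -0.454], [0.0, -0.454, -0.891], [-1.0, -0.002, 0.0]]
force: [-8.6, 2.9, 23.0]
opening: 0.003
time_s: 5.9
position: [0.4759, 0.0336, 0.2501]
tcp_rot: [[-0.0, 0.891, -0.453], [0.0, -0.453, -0.891], [-1.0, -0.0, 0.0]]
force: [-12.5, 4.0, 46.0]
opening: 0.006
```

The force jump at tip height 68 mm shows that the lever is on its stop. Backing off.

```bash

python3 -m crank '[{"offset":[-0.006,0,0],"spin":0},{"offset":[-0.006,0,0],"spin":0},{"offset":[-0.02,0,0],"spin":0},{"offset":[-0.04,0,0],"spin":0},{"offset":[-0.05,0,0],"spin":0},{"offset":[0,0,0],"spin":0}]'
python3 - <<'E'
from h import *
import cv2
c=bot.capture("side");cv2.imwrite("pics/side2z.png",cv2.resize(c["pixels"][130:300,220:440],None,fx=3.4,fy=3.4,interpolation=cv2.INTER_CUBIC))
K=c["K"];D=c["depth"];v,u=np.mgrid[:400,:640];p=np.stack([(u-K[0,2])/K[0,0]*D,-(v-K[1,2])/K[1,1]*D,-D,np.ones_like(D)],-1)
w=(p@np.linalg.inv(c["world_to_cam"]).T)[...,:3]
hsv=cv2.cvtColor(c["pixels"],cv2.COLOR_BGR2HSV)
red=((hsv[...,0]<10)|(hsv[...,0]>170))&(hsv[...,1]>130)&(hsv[...,2]>60)&(D>0)&(np.hypot(w[...,0]-.48,w[...,1]-.03)<.04)
print(red.sum(),w[red].mean(0),w[red].max(0))
ok=(D>0)&(np.hypot(w[...,0]-.632,w[...,1]+.045)<.09)&(w[...,2]>.143)&(w[...,2]<.17)
print(cv2.minAreaRect((w[ok][:,:2]*1000).astype(np.float32)),w[ok].mean(0))
to([.600,-.0285,.400],-27)
E
```

```text
time_s: 6.5
position: [0.4804, 0.0324, 0.3737]
tcp_rot: [[0.018, 0.891, -0.454], [-0.004, -0.454, -0.891], [-1.0, 0.017, -0.005]]
force: [0.8, -0.2, 0.0]
opening: 0.008
78 [0.47635208 0.03387337 0.07488168] [0.4891264  0.04781469 0.07910646]
((600.5379638671875, -29.012699127197266), (126.74928283691406, 14.8110933303833), 63.22251892089844) [ 0.59939585 -0.0341765   0.15538101]
t 6.55 pos [0.4793 0.0325 0.3712] yaw -116.99 tilt [ 0.0124 -0.0026 -0.9999] F [ 0.77 -0.12 -0.12] op 0.5
tool delta [-0.0271  0.1356 -0.0005]
spin -1.5706
```

View pics/side2z.png

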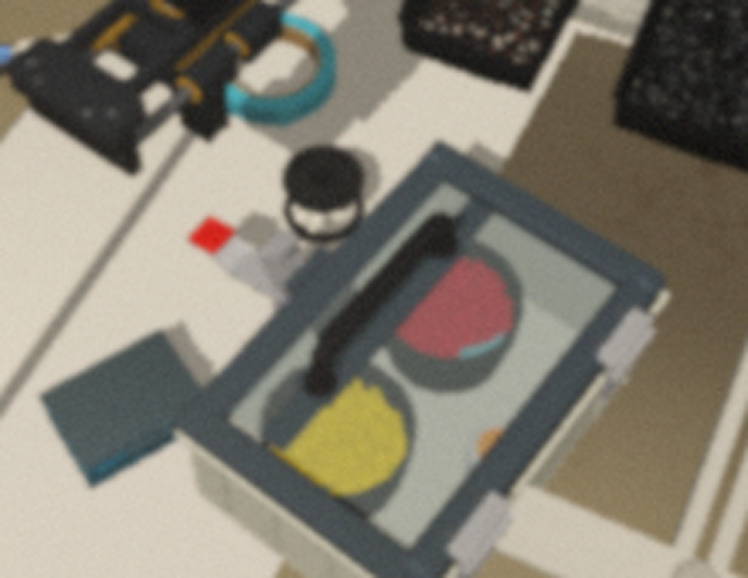

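The lever is down: the pad is at 75 mm, zoomed about (212,235), and the hook is clear of the lid. Next, over the bar.

```bash

python3 -m crank '[{"offset":[-0.01,0.03,0],"spin":0},{"offset":[-0.01,0.035,0],"spin":0},{"offset":[-0.01,0.035,0],"spin":0},{"offset":[0,0.0355,0],"spin":0},{"offset":[0,0,0],"spin":-0.145},{"offset":[0,0,0],"spin":-0.145},{"offset":[0,0,0],"spin":-0.145},{"offset":[0,0,0],"spin":-0.145},{"offset":[0,0,0],"spin":-0.145},{"offset":[0,0,0],"spin":-0.145},{"offset":[0,0,0],"spin":-0.145}]' 0.06
python3 -m crank '[{"offset":[0,0,0],"spin":-0.145},{"offset":[0,0,0],"spin":-0.145},{"offset":[0,0,0],"spin":-0.145},{"offset":[0,0,0],"spin":-0.12},{"offset":[0,0,0],"spin":0},{"offset":[0,0,0],"spin":0}]'
python3 -c "
from h import *
to([.600,-.0285,.315],-27)"
```

```text
time_s: 7.65
position: [0.5983, -0.0288, 0.396]
tcp_rot: [[-0.001, 0.853, 0.522], [-0.0, 0.522, -0.853], [-1.0, -0.001, -0.0]]
force: [0.1, 0.1, -0.3]
opening: 0.689
time_s: 8.25
position: [0.5981, -0.0287, 0.3966]
tcp_rot: [[-0.001, 0.457, 0.889], [-0.0, 0.889, -0.457], [-1.0, -0.0, -0.001]]
force: [-0.1, 0.4, -0.1]
opening: 0.69
t 8.25 pos [ 0.5981 -0.0287  0.3966] yaw -27.2 tilt [-9.e-04 -0.e+00 -1.e+00] F [-0.08  0.39 -0.09] op 60.0
tool delta [0.0816 0.001  0.0016]
spin -0.0034
```

```bash

python3 -m crank '[{"offset":[0.02,0.001,0.0016],"spin":0},{"offset":[0.02,0,0],"spin":0},{"offset":[0.02,0,0],"spin":0},{"offset":[0.015,0,0],"spin":0},{"offset":[0.007,0,0],"spin":0},{"offset":[0,0,0],"spin":0},{"offset":[0,0,0],"spin":0}]'
python3 -c "
from h import *
to([.600,-.0285,.315],-27)"
python3 -m crank '[{"offset":[0,0,0],"spin":0},{"offset":[0,0,0],"spin":0},{"offset":[0,0,0],"spin":0},{"offset":[0,0,0],"spin":0},{"offset":[0,0,0],"spin":0},{"offset":[0,0,0],"spin":0},{"offset":[0,0,0],"spin":0},{"offset":[0,0,0],"spin":0}]' 0
python3 - <<'E'
from h import *
import cv2
to([.600,-.0285,.315],-27)
c=bot.capture("side");cv2.imwrite("pics/side3z.png",cv2.resize(c["pixels"][130:300,220:440],None,fx=3.4,fy=3.4,interpolation=cv2.INTER_CUBIC))
E
```

```text
time_s: 8.95
position: [0.6002, -0.0284, 0.3161]
tcp_rot: [[0.001, 0.455, 0.89], [-0.0, 0.89, -0.455], [-1.0, 0.0, 0.001]]
force: [0.8, -0.7, 0.1]
opening: 0.689
t 8.95 pos [ 0.6002 -0.0284  0.3161] yaw -27.08 tilt [ 1.e-03 -3.e-04 -1.e+00] F [ 0.85 -0.71  0.06] op 59.9
tool delta [ 0.0011 -0.0002 -0.0001]
spin -0.0014
time_s: 9.75
position: [0.601, -0.0289, 0.3159]
tcp_rot: [[0.004, 0.455, 0.891], [-0.002, 0.891, -0.455], [-1.0, 0.0, 0.004]]
force: [4.0, -3.4, -2.8]
opening: 0.145
t 9.75 pos [ 0.601  -0.0289  0.3159] yaw -27.05 tilt [ 0.004  -0.0015 -1.    ] F [ 3.95 -3.37 -2.8 ] op 12.6
tool delta [ 0.0009 -0.0001 -0.001 ]
spin -0.0008
```

View pics/side3z.png

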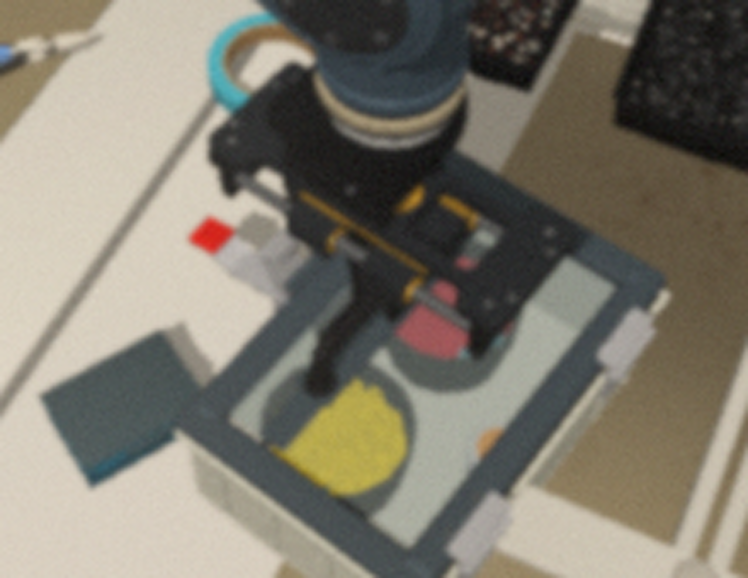

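The bar is gripped (opening 12.6 mm). The picture shows the fingers on it, the lid shut and the lever still down. Pulling slowly.

```bash

python3 -m crank '[{"offset":[-0.001,0,0.0004],"spin":0},{"offset":[-0.001,0,0.0004],"spin":0},{"offset":[-0.001,0,0.0004],"spin":0},{"offset":[0,0,0],"spin":0}]'
python3 -m crank '[{"offset":[-0.001,0,0.0004],"spin":0},{"offset":[-0.001,0,0.0004],"spin":0},{"offset":[0,0,0],"spin":0}]'
python3 -c "
from h import *
to([.600,-.0285,.315],-27)"
```

```text
time_s: 10.2
position: [0.6016, -0.0292, 0.3166]
tcp_rot: [[0.001, 0.455, 0.89], [-0.0, 0.89, -0.455], [-1.0, 0.0, 0.001]]
force: [7.4, -1.3, -14.4]
opening: 0.151
time_s: 10.5
position: [0.6022, -0.0296, 0.3178]
tcp_rot: [[0.0, 0.455, 0.89], [0.0, 0.89, -0.455], [-1.0, 0.0, 0.0]]
force: [7.4, -2.2, -17.2]
opening: 0.152
t 10.5 pos [ 0.6022 -0.0296  0.3178] yaw -27.08 tilt [ 1.e-04  2.e-04 -1.e+00] F [  7.39  -2.21 -17.25] op 13.2
tool delta [ 0.0028 -0.0001 -0.0025]
spin -0.0014
```

```bash

python3 -m crank '[{"offset":[-0.001,0,0.0004],"spin":0},{"offset":[-0.001,0,0.0004],"spin":0},{"offset":[0,0,0],"spin":0}]'
python3 -m crank '[{"offset":[-0.001,0,0.0004],"spin":0},{"offset":[-0.001,0,0.0004],"spin":0},{"offset":[0,0,0],"spin":0}]'
python3 -m crank '[{"offset":[-0.001,0,0.0004],"spin":0},{"offset":[-0.001,0,0.0004],"spin":0},{"offset":[0,0,0],"spin":0}]'

```

```text
time_s: 10.8
position: [0.6033, -0.0301, 0.3216]
tcp_rot: [[0.002, 0.455, 0.89], [-0.001, 0.89, -0.455], [-1.0, 0.0, 0.002]]
force: [5.6, -2.4, -8.1]
opening: 0.15
time_s: 11.1
position: [0.6041, -0.0306, 0.3239]
tcp_rot: [[0.003, 0.455, 0.89], [-0.001, 0.89, -0.455], [-1.0, 0.0, 0.003]]
force: [6.6, -4.3, -8.0]
opening: 0.151
time_s: 11.4
position: [0.6049, -0.0309, 0.3259]
tcp_rot: [[0.003, 0.455, 0.89], [-0.001, 0.89, -0.455], [-1.0, 0.0, 0.003]]
force: [6.3, -3.0, -8.9]
opening: 0.152
```

```bash

python3 -m crank '[{"offset":[-0.001,0,0.0004],"spin":0},{"offset":[-0.001,0,0.0004],"spin":0},{"offset":[-0.001,0,0.0004],"spin":0},{"offset":[-0.001,0,0.0004],"spin":0},{"offset":[0,0,0],"spin":0},{"offset":[0,0,0],"spin":0},{"offset":[0,0,0],"spin":0},{"offset":[0,0,0],"spin":0}]'
python3 - <<'E'
from h import *
import cv2
to([.600,-.0285,.315],-27)
a=np.array([.891,-.454]);b=np.array([.454,.891]);o=np.array([.6307,-.0448])
for n in("side","top"):
    c=bot.capture(n);cv2.imwrite(f"pics/{n}4z.png",cv2.resize(c["pixels"][130:300,220:440],None,fx=3.4,fy=3.4,interpolation=cv2.INTER_CUBIC))
    for nm,c in(("before",np.load(n+"0.npz")),("now",c)):
        K=c["K"];D=c["depth"];v,u=np.mgrid[:400,:640];p=np.stack([(u-K[0,2])/K[0,0]*D,-(v-K[1,2])/K[1,1]*D,-D,np.ones_like(D)],-1)
        w=(p@np.linalg.inv(c["world_to_cam"]).T)[...,:3]
        q=np.stack([(w[...,:2]-o)@a,(w[...,:2]-o)@b,w[...,2]],-1)
        # right side frame strip of the lid
        m=(D>0)&(q[...,1]<-.113)&(q[...,1]>-.126)&(q[...,0]>-.075)&(q[...,0]<.08)&(abs(q[...,2]-.12)<.025)
        if m.sum()>20:
            f=np.polyfit(q[m][:,0],q[m][:,2],1);print(n,nm,m.sum(),"angle",-np.arctan(f[0]),"z front",np.polyval(f,-.088))
    hsv=cv2.cvtColor(c["pixels"],cv2.COLOR_BGR2HSV)
    red=((hsv[...,0]<10)|(hsv[...,0]>170))&(hsv[...,1]>130)&(hsv[...,2]>60)&(D>0)&(np.hypot(w[...,0]-.48,w[...,1]-.03)<.04)
    if red.sum():print("pad",w[red].mean(0))
    for l in("solder_spool","tip_case","tape_roll"):
        for r in bot.regions_of(l,c)[:1]:
            print(n,l,round(r["p"],2),np.round(np.median(w[r["region"]&(D>0)],0),3))
E
```

```text
time_s: 12.2
position: [0.6064, -0.0318, 0.3298]
tcp_rot: [[0.003, 0.455, 0.89], [-0.001, 0.89, -0.455], [-1.0, 0.0, 0.004]]
force: [7.7, -2.2, -9.1]
opening: 0.151
t 12.2 pos [ 0.6064 -0.0318  0.3298] yaw -27.08 tilt [ 0.0034 -0.0012 -1.    ] F [ 7.72 -2.24 -9.09] op 13.2
tool delta [ 0.0148 -0.     -0.0073]
spin -0.0013
side before 558 angle -0.0027386849886177535 z front 0.1144313785570865
side now 668 angle 0.050715578923626235 z front 0.12509519390964727
pad [0.47623459 0.03348969 0.07515124]
side solder_spool 0.41 [0.514 0.11  0.04 ]
side tip_case 0.77 [ 0.442 -0.077  0.028]
side tape_roll 0.77 [0.446 0.262 0.018]
top before 319 angle 0.003875865735013904 z front 0.11612800193097593
top now 229 angle 0.10873491904738035 z front 0.13537123846451996
top solder_spool 0.72 [0.538 0.124 0.041]
top tape_roll 0.66 [0.465 0.238 0.02 ]
```

View pics/side4z.png

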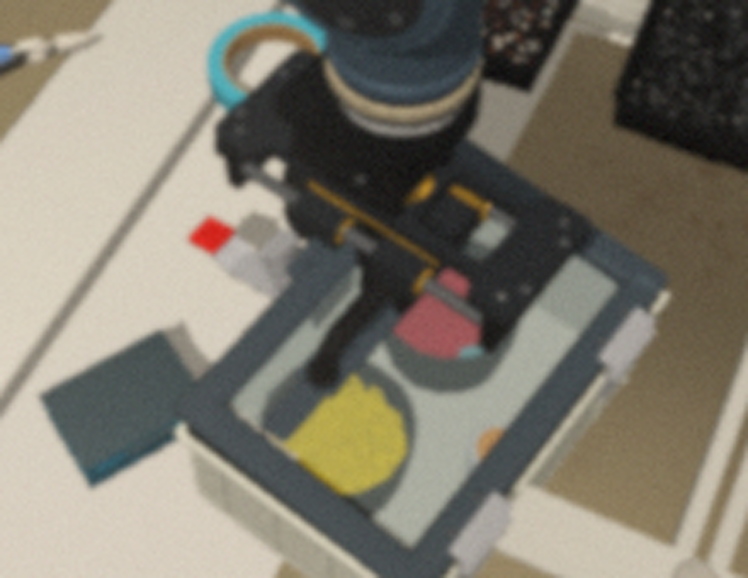

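The two angle estimates disagree (side 0.051, top 0.109). The side strip may include the box wall, so I'm checking more carefully.

```bash
python3 - <<'E'
from h import *
import cv2
a=np.array([.891,-.454]);b=np.array([.454,.891]);o=np.array([.6307,-.0448])
for n in("side","top"):
    for nm,c in(("before",np.load(n+"0.npz")),("now",bot.capture(n))):
        K=c["K"];D=c["depth"];v,u=np.mgrid[:400,:640];p=np.stack([(u-K[0,2])/K[0,0]*D,-(v-K[1,2])/K[1,1]*D,-D,np.ones_like(D)],-1)
        w=(p@np.linalg.inv(c["world_to_cam"]).T)[...,:3]
        q=np.stack([(w[...,:2]-o)@a,(w[...,:2]-o)@b,w[...,2]],-1)
        for lo,hi in((-.125,-.10),(.10,.125)):
            out=[]
            for x in np.arange(-.085,.09,.02):
                m=(D>0)&(q[...,1]<hi)&(q[...,1]>lo)&(abs(q[...,0]-x)<.01)&(q[...,2]>.10)&(q[...,2]<.15)
                out.append((int(round(1000*np.percentile(q[m][:,2],80))) if m.sum()>4 else None))
            print(n,nm,lo,out)
        if nm=="now":
            m=(D>0)&(q[...,1]<-.055)&(q[...,1]>-.12)&(abs(q[...,0]+.075)<.008)&(q[...,2]>.09)&(q[...,2]<.17)
        else: m=(D>0)&(q[...,1]<-.055)&(q[...,1]>-.12)&(abs(q[...,0]+.075)<.008)&(q[...,2]>.09)&(q[...,2]<.17)
        print("front frame z",np.round(np.percentile(q[m][:,2],[10,50,90]),4),m.sum())
E
```

```text
side before -0.125 [116, 116, 116, 115, 116, 116, 115, 116, 116]
side before 0.1 [116, 116, 116, 116, 115, 116, 116, 115, 116]
front frame z [0.1132 0.1149 0.1167] 245
side now -0.125 [134, 133, 131, 128, 126, 124, 122, 120, 118]
side now 0.1 [None, 133, 131, 129, 128, None, 121, 120, 118]
front frame z [0.1314 0.133  0.1346] 253
top before -0.125 [117, 117, 116, 117, 117, 117, 117, 117, 117]
top before 0.1 [117, 117, 116, 116, 117, 116, 117, 117, 117]
front frame z [0.1138 0.1157 0.1176] 165
top now -0.125 [None, None, 132, 130, 128, 126, 123, 121, 119]
top now 0.1 [135, 134, 132, 130, 128, 125, 124, 120, None]Traceback (most recent call last):
  File "<stdin>", line 18, in <module>
    return _quantile_unchecked(
        a, q, axis, out, overwrite_input, method, keepdims, weights)
    return _ureduce(a,
                    func=_quantile_ureduce_func,
    ...<5 lines>...
                    overwrite_input=overwrite_input,
                    method=method)
    r = func(a, **kwargs)
    result = _quantile(arr,
                       quantiles=q,
    ...<2 lines>...
                       out=out,
                       weights=wgt)
    slices_having_nans = np.isnan(arr[-1, ...])
                                  ~~~^^^^^^^^^
IndexError: index -1 is out of bounds for axis 0 with size 0
```

With the box wall excluded, both cameras agree: 18 mm of rise 168 mm in front of the hinge, or about 0.107 rad and 19 to 20 mm at the front edge. I'll let it settle, then hand in.

```bash

python3 -m crank '[{"offset":[0,0,0],"spin":0},{"offset":[0,0,0],"spin":0},{"offset":[0,0,0],"spin":0},{"offset":[0,0,0],"spin":0},{"offset":[0,0,0],"spin":0},{"offset":[0,0,0],"spin":0}]'
python3 -c "
from h import *
to([.600,-.0285,.315],-27)
print(np.abs(bot.read_state()['qvel']).max());print(bot.hand_in())"
```

```text
time_s: 13.3
position: [0.6064, -0.0318, 0.3298]
tcp_rot: [[0.003, 0.455, 0.89], [-0.001, 0.89, -0.455], [-1.0, 0.0, 0.004]]
force: [6.6, -3.2, -9.2]
opening: 0.149
t 13.3 pos [ 0.6064 -0.0318  0.3298] yaw -27.07 tilt [ 0.0034 -0.0012 -1.    ] F [ 6.65 -3.16 -9.18] op 12.9
tool delta [ 0.0148 -0.     -0.0072]
spin -0.0013
0.11637675565809547
the job is handed in; nothing more can be done
None
```

I pressed the red lever down until it latched, pulled the lid free of its seal, and handed in at 13.3 s. The gripper still holds the bar, with the lid about 2 cm open; no verdict came back.

- **Lever:** I pressed it to its stop and let go. The pad stayed at 75 mm, which matches the held-down height, and was still there once the lid was open. Force on the tool reached about 46 N vertically with the fingertips against the stop. The 40 N limit is worded for the arm or gripper's body, so I believe this is allowed, but I could not check how it is counted.
- **Seal:** The upward pull climbed to at least 17 N, then dropped to about 8 N when the seal let go. The lid never went beyond its final opening in any reading.
- **Final hold:** The lid is at about 0.107 rad, 19 to 20 mm open at the front edge. The arm is steady, and the fingers are closed on the bar at 12.9 mm.
- **Disagreement:** My first angle check gave 0.051 rad from the side camera and 0.109 rad from the top one. The side estimate had probably picked up part of the box wall. With only the lid frame counted, both cameras agreed.
- **Other objects:** The tip case and the tape roll read the same as at the start in one camera. The last check of the spool was partly blocked by the arm and differed by 7 to 21 mm from the first, mostly in the low-confidence side view. The top camera did not find the tip case, and the side view of the tape roll was partly blocked. I moved nothing near any of them, so I take these as viewing errors.

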